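# Push the lens stand home into the bench stop

## Robot

A 6-joint arm with a two-finger parallel gripper is mounted at the origin on the work surface. World frame = base frame: x ahead of the robot, y to its left, z up, the work surface at z = 0. Lengths are in m, angles in degrees, forces in N, time in s.
With the tool pointing down it reaches from about 0.3 to 0.75 m from the base axis. Payload 8.5 kg.
Tool frame: the origin (TCP) lies at the very end of the fingers, on their centre line; the grasp point (between the pads) lies 19 mm behind it; z points along the fingers, y is the direction in which the jaws open and shut (so a half turn about z gives the same grasp; the last joint's range is limited). The gripper opens to 85 mm and grips with 20 to 120 N. Pads are 22 mm wide; open, the fingers measure 114 mm over their backs; the gripper's body (76 mm by 85 mm) begins 54 mm behind the grasp point. The pads swing forward as they close: fully open they stand 13 mm farther back than shut.
Start: joints at [-81.893, 21.807, 74.336, -0, 83.858, -12.336], TCP at [0.192, -0.515, 0.209] pointing down, gripper open.
Joint ranges: [-178.18, 178.18], [-50.72, 133.34], [12.68, 142.11], [-81.47, 261.47], [9.98, 163.14], [-165.26, 165.26]. Speed limits (degrees/s): [136.94, 136.94, 180, 180, 180, 180].

## Interface

Orientations are given as a 3x3 rotation matrix whose columns are the frame's x, y, z axes.
In Python, from rig import env, vision, close_job, spotter gives the robot as it stands. The module is installed in compiled form; this text tells all that it offers.
- The arm moves only by the tool jog_arm, never from a script. Its argument "plan" is a list that holds one entry, the list of rows, each a list of 6 numbers: the shift along the tool's x, y, z in units of 40 mm (1.0 is 40 mm), then the turn, a rotation vector about the tool's x, y, z in units of 0.15 rad (1.0 is 0.15 rad). A call has 1 to 10 rows; each row shifts and turns the commanded pose from where the row before left it, along the tool's axes as they then stand; what a row does not reach is not made up. A row lasts 1/10 s, in which the tool goes at most 50 mm and 8.59 degrees, less where a joint would pass 70% of its speed; a pose out of reach is approached as far as the arm can. A call with a number of a shift or a turn outside -1 to 1 is refused whole. A call with a gripper value outside its range is refused whole. "grip" is the opening, from -1 (shut) to 1 (fully open), set as the call begins (left out, the last holds). The fingers move at their own pace and stop on an object; "squeeze" is the grip in N (left out, the last holds). Time passes only in rows, so rows that do not move let the fingers close. It gives the time, the measured TCP pose, the force and the opening at its end, in the units of the state.
- env.observe(): the state, without advancing time (a new reading comes with each control period).
- vision.get_image(name): name is "side" or "top"; returns (picture, depth): 400x640x3 uint8, red, green, blue; 400x640 float32, m along the optical axis (not along the pixel's ray), 0 where there is no reading.
- vision.camera_info(name): a dict with "fx", "fy", "cx", "cy" (pixels), "rvec" (rotation vector, rad) and "tvec" (3), from world to camera coordinates, as OpenCV has them. Camera axes: x right, y down, z forward; pixel columns grow to the right and rows downward; lengths in m; the calibration is good to about 2 mm. A picture is of the moment at which its call begins. camera_info takes no time and is no camera call.
- close_job(): hands the job in, once; it reports no verdict.
Trained networks look in the newest picture that a camera, given by its name, has taken for a name from the list of things; names that differ only in an ending like _2 or _b are one class to them, and where a whole thing is asked for, a point or a joint stands for the part that bears it (a point fixed in the world has none). Each returns a list of dicts, best first, with "score" (0 to 1); they miss things now and then, are a little off and sometimes report something else, mostly with a low value. They report only what shows in the picture. A call takes as long as a camera call.
- spotter.trace(camera, query): "pixels" (400x640 bool, what is visible of it) and "rect" ([left, top, right, bottom] in pixels, round what is visible of it).
The state is a dict: "time_s": time; "q": joint angles; "qvel": joint speeds; "joint_efforts": joint torques, N m; "position": TCP position; "tool_rot": TCP orientation; "ft_force": force on the tool from outside, world axes, zero at the start; "wrist_torque": the same for the moment, N m; "grip_width": finger opening in m.
Only numpy, scipy, OpenCV 4.12 (cv2) and the standard library are available. Lean on these libraries where they do the work, as an engineer would, in place of code of your own. Each camera call takes 0.05 s, during which the arm holds its last target.

## Task

Push the slotted beech stand along the bench, with its three glass lens blanks standing in it, into the corner of the L-shaped aluminium bench stop: its far long side flush along the long bar and its left end up against the short bar. Only push it, gently, with the fingers: do not pinch or lift it, do not touch the glass, keep every blank upright in its slot, and leave the other things on the bench where they are. Finish with the robot clear of everything.

Things in the scene. Friction and masses are not known exactly. Their poses are not given: they have to be found in the camera images.
- stop: Fixed L-shaped stop of two square aluminium bars 22 mm thick, 25 mm high. Origin: inner corner of the L, at bench height. Its x points away from the robot into the long bar, whose inner face is the plane x = 0 from y = 0 to -270 mm. Its y points to the robot's left into the short bar, whose inner face is the plane y = 0 from x = 0 to -105 mm. Place varies; turned up to 0.15 rad.
- stand: Loose beech block 90 (its x) by 170 (its y) by 28 mm high, 0.4 kg, slides under a few newtons; three slots across it hold the blanks, whose glass rises to 58 mm along its middle. Origin: centre of underside; x away from the robot, y to the left. Starts up to 0.35 rad askew, 6-13 cm short of the long bar, 5-13 cm right of the short bar. Home: centre at x -45, y -85 mm in the stop's frame.
- far_left (a point): left end of the stand's far long side (the side facing the long bar), a vertical edge, half-way up (14 mm)
- far_right (a point): right end of the stand's far long side, a vertical edge, half-way up (14 mm)
- near_left (a point): left end of the stand's near long side, a vertical edge, half-way up (14 mm)
- lens_a: left glass lens blank, a round disc 44 mm across and 7 mm thick standing upright in the stand's left slot. Origin: its centre, 36 mm above the bench; its y axis is the disc's axis, along the stand's long side
- slot_a (a point): point of the stand where the centre of the left blank belongs (45 mm along the stand's y from its middle, 36 mm up)
- lens_b: middle glass lens blank, a round disc 44 mm across and 7 mm thick standing upright in the stand's middle slot. Origin: its centre, 36 mm above the bench; its y axis is the disc's axis, along the stand's long side
- slot_b (a point): point of the stand where the centre of the middle blank belongs (0 mm along the stand's y from its middle, 36 mm up)
- lens_c: right glass lens blank, a round disc 44 mm across and 7 mm thick standing upright in the stand's right slot. Origin: its centre, 36 mm above the bench; its y axis is the disc's axis, along the stand's long side
- slot_c (a point): point of the stand where the centre of the right blank belongs (-45 mm along the stand's y from its middle, 36 mm up)
- tray: loose open orange plastic lens tray with compartments, 130 x 180 x 30 mm, at the left; a bystander. Origin: centre of its underside
- ring: loose brass spherometer ring, 68 mm across, 18 mm high; a bystander. Origin: centre of its underside
- prism: loose three-sided glass prism with rounded edges, 34 mm high, corners 30 mm from its middle; a bystander. Origin: centre of its underside
- loupe: loose black eyepiece loupe, 48 mm across, 36 mm high; a bystander. Origin: centre of its underside
- jar: loose small amber glass jar, 52 mm across, 65 mm high, to the left of the short bar; a bystander. Origin: centre of its underside

How it is judged (in metres and radians):
At the end, for the whole second after the job is handed in: The stand lies flat and still with both ends of its far long side within 4 mm of the long bar and both corners of its left end within 4 mm of the short bar; every blank's centre is within 8 mm of its place in its slot (x of far_left in the frame of stop between -0.004 and 0.004 m and x of far_right in the frame of stop above -0.004 m and y of far_left in the frame of stop between -0.004 and 0.004 m and y of near_left in the frame of stop above -0.004 m and height (world z) of stand below 0.004 m and linear speed of stand below 0.01 m/s and distance between lens_a and slot_a below 0.008 m and distance between lens_b and slot_b below 0.008 m and distance between lens_c and slot_c below 0.008 m); the robot touches nothing.
It fails at once if a lens blank is touched by the robot (contact force between any of the fingers, the arm and lens_a above 0.5 N or contact force between any of the fingers, the arm and lens_b above 0.5 N or contact force between any of the fingers, the arm and lens_c above 0.5 N).
It fails at once if a lens blank leaves its slot or tips over (distance between lens_a and slot_a above 0.01 m or distance between lens_b and slot_b above 0.01 m or distance between lens_c and slot_c above 0.01 m).
It fails at once if another thing on the bench is disturbed (moved over 15 mm) (distance of any of tray, ring, prism, loupe, jar from where it was at the start of the episode above 0.015 m).
It fails at once if the stand is lifted or tilted instead of pushed (height (world z) of stand above 0.006 m or angle between stand's own z axis and vertical above 0.08 rad).
It fails at once if the stand is squeezed or rammed hard (contact force between the fingers and stand above 60 N).
It also fails if it takes over 51 s, if anything falls off the work surface, if the arm or the gripper's body presses on something with over 40 N, if the wrist force passes 120 N, or if a joint passes its speed limit or range.

## Working session

There is one attempt and no reset: what is moved stays moved. The work goes in short steps, Python scripts to look and compute and a tool call to move; the robot and the scene stay as the last step left them, time stands still between calls to the robot, and variables do not carry over. Pictures are saved under pics/ and viewed, and the job is handed in when it is done.

Besides the shell and the picture viewer there is one more tool, called by a JSON object that holds its "fn" and its "kwargs". jog_arm: Moves the arm, as the interface text tells. Its arguments: {"type":"object","properties":{"plan":{"type":"array"},"grip":{"type":"number"},"squeeze":{"type":"number"}},"required":["plan"]}

```bash
mkdir -p pics; ls
cat > h.py <<'E'
import numpy as np, cv2
from rig import env, vision, close_job, spotter
def cam(n):
    c=vision.camera_info(n); R,_=cv2.Rodrigues(np.array(c['rvec'],float)); return c,R,np.array(c['tvec'],float).reshape(3)
def pts(n,depth,mask):
    c,R,t=cam(n); v,u=np.nonzero(mask&(depth>0)); z=depth[v,u]
    P=np.stack([(u-c['cx'])/c['fx']*z,(v-c['cy'])/c['fy']*z,z],1)
    return (P-t)@R, u, v
def proj(n,X):
    c,R,t=cam(n); p=np.atleast_2d(X)@R.T+t
    return np.stack([p[:,0]/p[:,2]*c['fx']+c['cx'],p[:,1]/p[:,2]*c['fy']+c['cy']],1)
def save(name,img): cv2.imwrite('pics/'+name,cv2.cvtColor(img,cv2.COLOR_RGB2BGR))
E
python3 - <<'E'
from h import *
s=env.observe(); print(s)
for n in('top','side'):
    im,d=vision.get_image(n); save(n+'0.png',im); np.savez(n+'0.npz',im=im,d=d)
    c,R,t=cam(n); print(n,c,'pos',-R.T@t)
print(env.observe()['time_s'])
E
```

```text
pics
{'time_s': 0.0, 'q': array([-8.18924417e+01,  2.18410873e+01,  7.43865104e+01, -2.14346845e-03,
        8.38579801e+01, -1.23362958e+01]), 'qvel': array([ 0.00698496, -0.0925263 ,  0.00170866,  0.03020406, -0.02657357,
       -0.00154651]), 'joint_efforts': array([ 2.03715957e-03, -4.48458302e+01, -2.31271183e+01, -9.93390108e-05,
        4.78986825e-03, -1.49996112e-05]), 'position': array([ 0.19204338, -0.51502085,  0.20810056]), 'tool_rot': array([[ 9.37013545e-01,  3.49292935e-01, -2.47471140e-04],
       [ 3.49292908e-01, -9.37012430e-01,  1.47343931e-03],
       [ 2.82778407e-04, -1.46707251e-03, -9.99998884e-01]]), 'ft_force': array([0.34337517, 0.56965757, 0.15981679]), 'wrist_torque': array([-0.03751104,  0.01457587,  0.01748751]), 'grip_width': 0.08570942427768219}
top {'fx': 380.2166998327619, 'fy': 380.2166998327619, 'cx': 318.9852071572148, 'cy': 195.57226082558364, 'rvec': array([ 2.11568428, -2.15755987,  0.19255484]), 'tvec': array([0.02823405, 0.55672142, 0.9383485 ])} pos [0.39016476 0.02823674 1.0189249 ]
side {'fx': 386.7998729258951, 'fy': 386.7998729258951, 'cx': 325.6831449983863, 'cy': 195.1042634338826, 'rvec': array([ 0.15304081, -2.78092786,  1.35998264]), 'tvec': array([0.5776269 , 0.0833819 , 0.95433727])} pos [0.50272467 0.76006593 0.64879326]
0.1
```

View pics/top0.png

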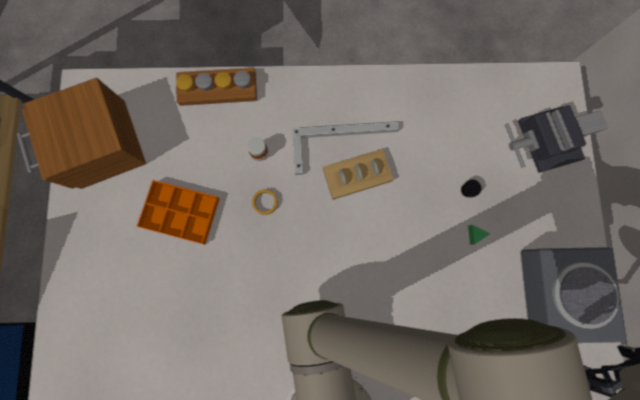

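View pics/side0.png

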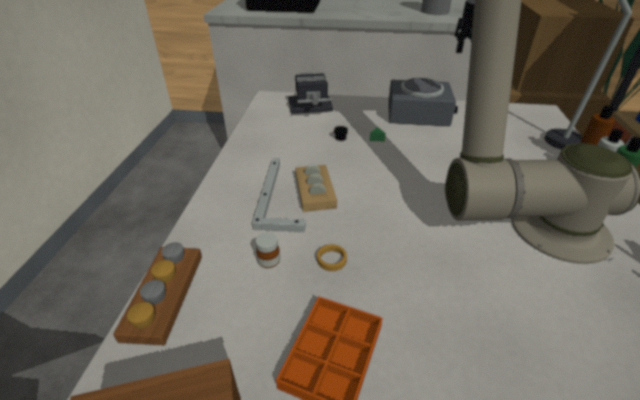

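Run:
```python
from h import *
d=np.load('top0.npz')['d']
for q in('stand','stop','tray','ring','prism','loupe','jar'):
    for r in spotter.trace('top',q)[:2]:
        m=np.array(r['pixels']); print(q,round(r['score'],2),np.round(r['rect']),m.sum())
        np.save(f'm_{q}.npy',m) if r['score']>.5 else 0
        P,u,v=pts('top',d,m); print('  mean',P.mean(0).round(3),'min',P.min(0).round(3),'max',P.max(0).round(3))
```

```text
stand 0.61 [325. 148. 393. 200.] 1961
  mean [ 0.618 -0.087  0.028] min [ 0.555 -0.185 -0.004] max [0.683 0.005 0.056]
stop 0.94 [294. 119. 401. 175.] 1452
  mean [ 0.728 -0.03   0.022] min [ 0.623 -0.21  -0.004] max [0.776 0.087 0.031]
tray 0.77 [134. 180. 219. 243.] 3527
  mean [0.527 0.394 0.01 ] min [ 0.442  0.288 -0.005] max [0.61  0.494 0.035]
ring 0.53 [251. 192. 276. 214.] 234
  mean [0.549 0.163 0.015] min [ 0.516  0.131 -0.004] max [0.586 0.198 0.022]
prism 0.54 [471. 227. 487. 245.] 252
  mean [ 0.451 -0.388  0.029] min [ 0.426 -0.418  0.001] max [ 0.475 -0.378  0.039]
loupe 0.73 [322. 148. 395. 198.] 1968
  mean [ 0.617 -0.084  0.027] min [ 0.554 -0.179 -0.002] max [0.683 0.007 0.046]
loupe 0.72 [459. 176. 480. 197.] 330
  mean [ 0.573 -0.384  0.03 ] min [ 0.55  -0.422 -0.004] max [ 0.606 -0.363  0.042]
jar 0.75 [247. 134. 268. 165.] 385
  mean [0.683 0.178 0.053] min [ 0.663  0.155 -0.   ] max [0.712 0.205 0.071]
jar 0.63 [319. 149. 392. 195.] 1924
  mean [ 0.617 -0.084  0.027] min [ 0.554 -0.177 -0.001] max [0.683 0.007 0.044]
```

The top view shows the stand centred near (358,173), skewed about 13° against the stop. The stop's inner corner is near (302,137). The ring is at (265,201), the jar at (258,149), the prism at (478,234) and the loupe at (471,188). The networks' loupe and jar boxes on the stand are false, so I'll fit the exact poses next.

```bash
cat >> h.py <<'E'
def rectfit(P,zlo,zhi):
    Q=P[(P[:,2]>zlo)&(P[:,2]<zhi),:2].astype(np.float32)
    return Q
def seg(n,im,d,box):
    """beech & alu masks inside a box (x0,y0,x1,y1) of world"""
    m=np.ones(d.shape,bool); P,u,v=pts(n,d,m)
    hsv=cv2.cvtColor(im,cv2.COLOR_RGB2HSV)[v,u]
    k=(P[:,0]>box[0])&(P[:,0]<box[2])&(P[:,1]>box[1])&(P[:,1]<box[3])
    return P[k],hsv[k],u[k],v[k]
# ray to plane z
def ray(n,uv,z):
    c,R,t=cam(n); uv=np.atleast_2d(uv).astype(float)
    dc=np.stack([(uv[:,0]-c['cx'])/c['fx'],(uv[:,1]-c['cy'])/c['fy'],np.ones(len(uv))],1)@R
    o=-R.T@t; k=(z-o[2])/dc[:,2]; return (o+dc*k[:,None])[:,:2]
E
python3 - <<'E'
from h import *
f=np.load('top0.npz'); im,d=f['im'],f['d']
big=cv2.resize(im[110:215,280:410],None,fx=6,fy=5.7,interpolation=cv2.INTER_CUBIC); save('crop0.png',big)
m=np.load('m_stand.npy'); P,u,v=pts('top',d,m)
print(np.histogram(P[:,2],bins=np.arange(-.01,.07,.005)))
hsv=cv2.cvtColor(im,cv2.COLOR_RGB2HSV)
print('stand hsv',np.median(hsv[m],0),'bench',hsv[215,330],hsv[150,330],'stop',np.median(hsv[np.load('m_stop.npy')],0))
P,u,v=pts('top',d,np.load('m_stop.npy')); print(np.histogram(P[:,2],bins=np.arange(-.01,.07,.005)))
E
```

```text
(array([   0,   12,   15,   12,   15,   16,   90, 1522,  246,    6,    5,
          3,    7,    4,    0]), array([-0.01 , -0.005,  0.   ,  0.005,  0.01 ,  0.015,  0.02 ,  0.025,
        0.03 ,  0.035,  0.04 ,  0.045,  0.05 ,  0.055,  0.06 ,  0.065]))
stand hsv [ 18. 120. 135.] bench [ 13  20 152] [ 14  19 149] stop [ 30.   4. 133.]
(array([  0,  32,  69,  59,  61,  67, 605, 551,   3,   0,   0,   0,   0,
         0,   0]), array([-0.01 , -0.005,  0.   ,  0.005,  0.01 ,  0.015,  0.02 ,  0.025,
        0.03 ,  0.035,  0.04 ,  0.045,  0.05 ,  0.055,  0.06 ,  0.065]))
```

View pics/crop0.png

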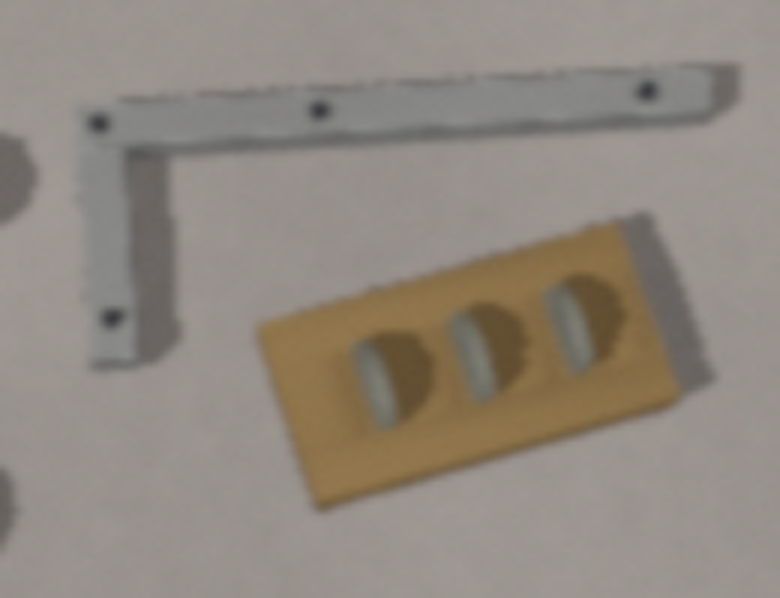

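```bash
cat >> h.py <<'E'
from scipy.optimize import minimize
S=4; OX,OY,W,H=230,90,200,150
def box(n,T,x0,x1,y0,y1,h):
    x,y,a=T; c,s=np.cos(a),np.sin(a)
    X=np.array([[x+c*i-s*j,y+s*i+c*j,k] for i in(x0,x1) for j in(y0,y1) for k in(0,h)])
    p=proj(n,X); return cv2.convexHull(((p-[OX,OY]+.5)*S*16).astype(np.float32).round().astype(np.int32))
def render(n,T,boxes):
    m=np.zeros((H*S,W*S),np.uint8)
    for b in boxes: cv2.fillConvexPoly(m,box(n,T,*b),255,cv2.LINE_8,4)
    return cv2.resize(m,(W,H),interpolation=cv2.INTER_AREA).astype(float)/255
STAND=[(-.045,.045,-.085,.085,.028)]
STOP=[(0,.022,-.27,.022,.025),(-.105,.022,0,.022,.025)]
def fit(n,mask,boxes,T0,w=None):
    M=cv2.GaussianBlur(mask[OY:OY+H,OX:OX+W].astype(float),(0,0),1)
    w=np.ones_like(M) if w is None else w[OY:OY+H,OX:OX+W]
    def f(T): return (w*(cv2.GaussianBlur(render(n,T,boxes),(0,0),1)-M)**2).sum()
    T=np.array(T0,float)
    for st in(.01,.004,.001):
        r=minimize(f,T,method='Nelder-Mead',options=dict(initial_simplex=np.vstack([T,T+[st,0,0],T+[0,st,0],T+[0,0,st*6]]),xatol=1e-5,fatol=1e-3)); T=r.x
    return T,r.fun
def rel(stop,st):
    x,y,a=stop; c,s=np.cos(a),np.sin(a); dx,dy=st[0]-x,st[1]-y
    return np.array([c*dx+s*dy,-s*dx+c*dy,st[2]-a])
def beech(im):
    h=cv2.cvtColor(im,cv2.COLOR_RGB2HSV)
    m=((h[...,1]>60)&(h[...,0]>9)&(h[...,0]<28)).astype(np.uint8)
    n,l,s,_=cv2.connectedComponentsWithStats(m)
    return l,s
def standmask(im,T0,n='top'):
    m=cv2.cvtColor(im,cv2.COLOR_RGB2HSV)[...,1]>60
    g=np.zeros(m.shape,np.uint8); c=proj(n,[[T0[0],T0[1],.02]])[0]
    cv2.circle(g,(int(c[0]),int(c[1])),46,1,-1)
    m=(m&(g>0)).astype(np.uint8); return cv2.morphologyEx(m,cv2.MORPH_CLOSE,np.ones((9,9),np.uint8))>0
E
python3 - <<'E'
from h import *
f=np.load('top0.npz'); im,d=f['im'],f['d']
print(d[150,330])
T,e=fit('top',standmask(im,(.62,-.085)),STAND,(.62,-.085,.2)); print('stand',T,e)
ms=np.load('m_stop.npy')
Q,e2=fit('top',ms,STOP,(.74,.062,-.03)); print('stop mask',Q,e2)
h=cv2.cvtColor(im,cv2.COLOR_RGB2HSV); g=cv2.dilate(ms.astype(np.uint8),np.ones((5,5)))>0
m2=g&(h[...,1]<12); m2=cv2.morphologyEx(m2.astype(np.uint8),cv2.MORPH_CLOSE,np.ones((3,3)))>0
Q2,e3=fit('top',m2,STOP,Q); print('stop col',Q2,e3)
print('rel',rel(Q,T),rel(Q2,T))
o=cv2.resize(im,None,fx=6,fy=6,interpolation=cv2.INTER_CUBIC)
for b,TT,col in((STAND,T,(0,255,0)),(STOP,Q2,(255,0,0))):
    for bb in b:
        p=box('top',TT,*bb).reshape(-1,2)/16/S+[OX,OY]; cv2.polylines(o,[np.int32(p*6)],True,col,1)
save('fit0.png',o[660:1260,1680:2460])
# stop height slices/3D check
P,u,v=pts('top',d,ms); top=P[P[:,2]>.02]; r=np.array([rel(Q2,(x,y,0))[:2] for x,y,_ in top]); print(np.percentile(r,[1,50,99],axis=0).round(4), np.median(top[:,2]))
np.savez('fit0.npz',T=T,Q=Q,Q2=Q2)
E
```

```text
1.0542625
stand [ 0.62167863 -0.08778614  0.28081811] 4.310477195089442
stop mask [0.7297193  0.06633489 0.05049478] 11.494245615943065
stop col [0.73043879 0.06496708 0.05003792] 20.251643281413717
rel [-0.11568197 -0.14847142  0.23032333] [-0.1162643  -0.14712217  0.23078019]
[[-0.1029 -0.2637]
 [ 0.0052 -0.0705]
 [ 0.0208  0.0223]] 0.024884433105285014
```

View pics/fit0.png

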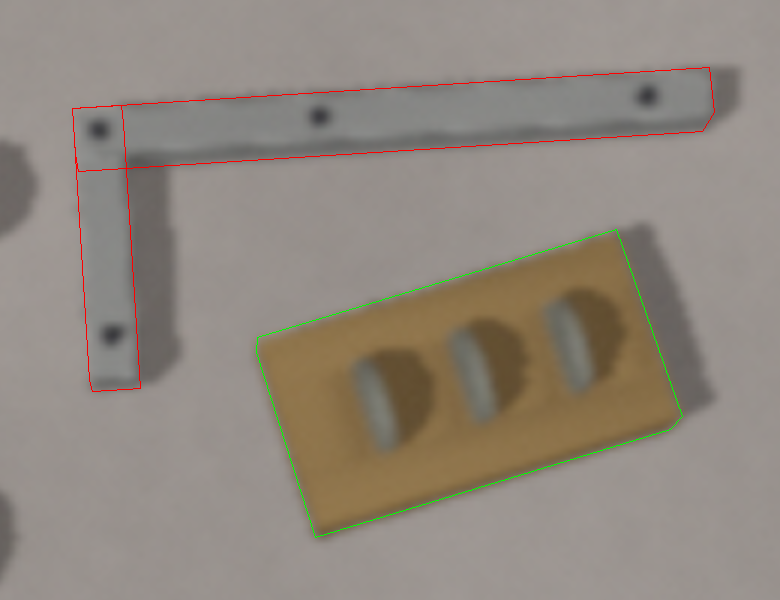

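{"fn": "jog_arm", "kwargs": {"plan": [[[0.8,-0.53,0,0,0,0],[0.8,-0.53,0,0,0,0],[0.8,-0.53,0,0,0,0],[0.8,-0.53,0,0,0,0],[0.8,-0.53,0,0,0,0],[0.8,-0.53,0,0,0,0],[0.8,-0.53,0,0,0,0],[0.8,-0.53,0,0,0,0],[0.8,-0.53,0,0,0,0],[0.8,-0.53,0,0,0,0]]], "grip": 0.4}}

```text
time_s: 1.45
position: [0.4186, -0.2035, 0.2089]
tool_rot: [[0.937, 0.349, 0.0], [0.349, -0.937, -0.0], [0.0, 0.0, -1.0]]
ft_force: [0.2, -1.0, -0.7]
grip_width: 0.0602
```

{"fn": "jog_arm", "kwargs": {"plan": [[[0.8,-0.53,0,0,0,0],[0.8,-0.53,0,0,0,0],[0.8,-0.53,0,0,0,0],[0.8,-0.53,0,0,0,0],[0,0,0.5,0,0,0.68],[0,0,0.5,0,0,0.68],[0,0,0.5,0,0,0.68],[0,0,0,0,0,0],[0,0,0,0,0,0]]]}}

```text
time_s: 2.35
position: [0.5084, -0.0809, 0.1493]
tool_rot: [[0.999, 0.053, 0.0], [0.053, -0.999, -0.0], [0.0, 0.0, -1.0]]
ft_force: [0.5, -0.2, 0.3]
grip_width: 0.0597
```

```bash
cat >> h.py <<'E'
QS=np.array([.730,.0657,.0503])
def status():
    s=env.observe(); R=s['tool_rot']; p=s['position']
    r=rel(QS,(p[0],p[1],np.arctan2(R[1,0],R[0,0])))
    print('t',round(s['time_s'],2),'p',p.round(4),'rel',r.round(4),'tilt',R[:2,2].round(4),'F',s['ft_force'].round(2),'w',round(s['grip_width'],4),'q6',s['q'][5].round(1))
    return s,r
E
python3 -c "
from h import *
status()"
```

```text
t 2.35 p [ 0.5084 -0.0809  0.1493] rel [-0.2287 -0.1353  0.0031] tilt [ 0.0002 -0.0001] F [ 0.53 -0.22  0.27] w 0.0597 q6 64.7
```

{"fn": "jog_arm", "kwargs": {"plan": [[[0,0,0.5,0,0,0],[0,0,0.6,0,0,0],[0,0,0.6,0,0,0],[0,0,0.6,0,0,0],[0,0,0.5,0,0,0],[0,0,0.4,0,0,0],[0,0,0.2,0,0,0],[0,0,0.1,0,0,0],[0,0,0,0,0,0]]]}}

```text
time_s: 3.25
position: [0.5086, -0.081, 0.0092]
tool_rot: [[0.999, 0.051, 0.001], [0.051, -0.999, -0.0], [0.001, 0.0, -1.0]]
ft_force: [-0.2, -0.6, -0.7]
grip_width: 0.0596
```

Run:
```python
from h import *
status()
im,d=vision.get_image('side'); save('side1.png',cv2.resize(im[130:280,220:420],None,fx=4,fy=4,interpolation=cv2.INTER_CUBIC))
im,d=vision.get_image('top'); save('top1.png',cv2.resize(im[90:290,230:430],None,fx=3,fy=3,interpolation=cv2.INTER_CUBIC))
```

```text
t 3.25 p [ 0.5086 -0.081   0.0092] rel [-0.2285 -0.1353  0.0011] tilt [ 0.0009 -0.0003] F [-0.16 -0.63 -0.75] w 0.0596 q6 64.8
```

View pics/side1.png

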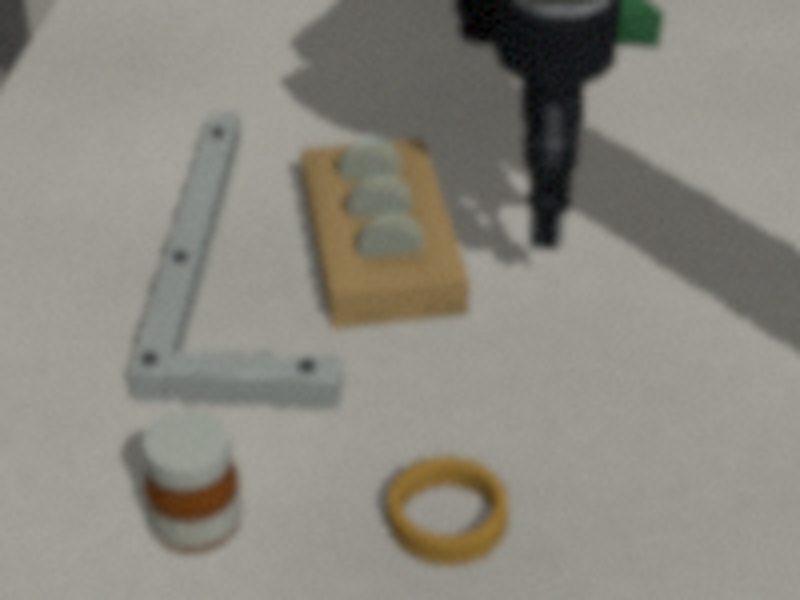

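View pics/top1.png

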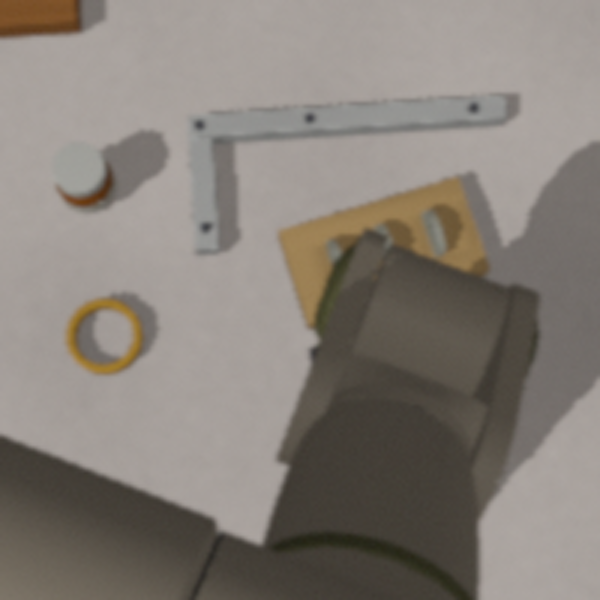

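Side view: the fingertips are at about (545,245), clear of the stand on its near side, and the gripper body is well above the glass. I'll start the push.

{"fn": "jog_arm", "kwargs": {"plan": [[[0.3,0,0.08,0,0,0],[0.3,0,0,0,0,0],[0.15,0,0,0,0,0],[0.1,0,0,0,0,0],[0.1,0,0,0,0,0],[0.1,0,0,0,0,0],[0.1,0,0,0,0,0],[0.1,0,0,0,0,0],[0.1,0,0,0,0,0],[0.1,0,0,0,0,0]]]}}

```text
time_s: 4.35
position: [0.5664, -0.0778, 0.0055]
tool_rot: [[0.999, 0.051, -0.0], [0.051, -0.999, 0.0], [-0.0, -0.0, -1.0]]
ft_force: [0.3, -0.4, 0.0]
grip_width: 0.0597
```

Run:
```python
from h import *
status()
im,d=vision.get_image('side'); save('side2.png',cv2.resize(im[130:280,220:420],None,fx=4,fy=4,interpolation=cv2.INTER_CUBIC))
```

```text
t 4.35 p [ 0.5664 -0.0778  0.0055] rel [-0.1706 -0.1351  0.0005] tilt [-0.  0.] F [ 0.35 -0.36  0.01] w 0.0597 q6 67.4
```

View pics/side2.png

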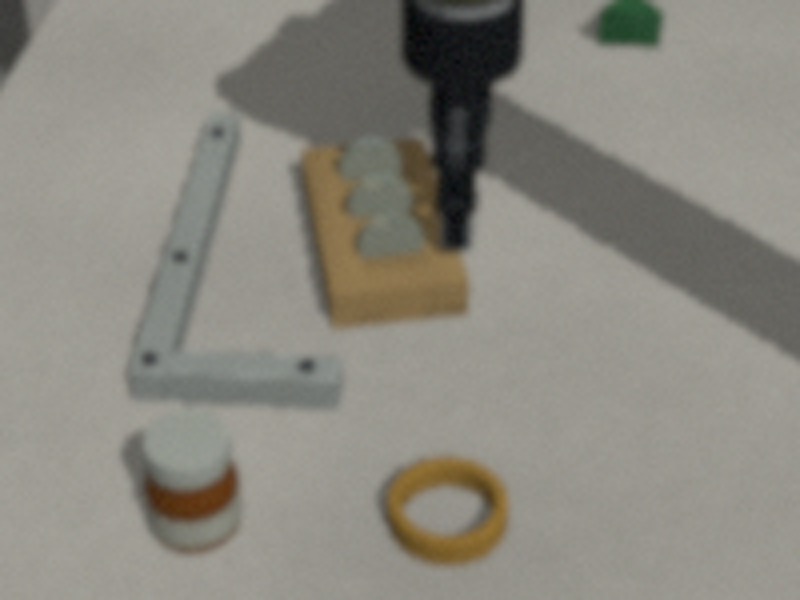

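Run:
```python
from h import *
s,r=status()
im,d=vision.get_image('side')
R=s['tool_rot'];p=s['position']
for off in ([.011,-.03,0],[.011,-.045,0],[-.011,-.045,0],[.011,-.045,-.01],[.0,-.045,-.05]):
    X=p+R@np.array(off); uv=proj('side',X)[0]; print(off,X.round(3),((uv-[220,130])*4).round(0))
m=np.zeros(d.shape,bool); m[150:195,320:345]=True
P,u,v=pts('side',d,m)
dark=im[v,u].max(1)<70
k=dark
P=P[k];v=v[k]
for row in range(150,196,4):
    q=P[v==row]
    if len(q): print(row,q.mean(0).round(3),q[:,0].min().round(3),q[:,0].max().round(3),len(q))
# stand corners projected
T=np.load('fit0.npz')['T']
for i,j in((-.045,.085),(-.045,-.085),(.045,.085)):
    c,s_=np.cos(T[2]),np.sin(T[2]); X=[T[0]+c*i-s_*j,T[1]+s_*i+c*j,.028]; print(X,((proj('side',X)[0]-[220,130])*4).round())
```

```text
t 4.4 p [ 0.567  -0.0779  0.0055] rel [-0.17   -0.1352  0.0005] tilt [ 0.0006 -0.0001] F [-0.33  0.96 -0.38] w 0.0596 q6 67.4
[0.011, -0.03, 0] [ 0.576 -0.047  0.006] [437. 275.]
[0.011, -0.045, 0] [ 0.576 -0.032  0.006] [436. 289.]
[-0.011, -0.045, 0] [ 0.554 -0.033  0.006] [469. 290.]
[0.011, -0.045, -0.01] [ 0.576 -0.032  0.016] [436. 277.]
[0.0, -0.045, -0.05] [ 0.565 -0.033  0.056] [454. 229.]
150 [ 0.566 -0.042  0.161] 0.547 0.586 17
154 [ 0.566 -0.056  0.141] 0.549 0.585 16
158 [ 0.566 -0.061  0.127] 0.55 0.584 16
162 [ 0.565 -0.053  0.119] 0.551 0.581 14
166 [ 0.563 -0.014  0.133] 0.551 0.577 13
170 [ 0.565 -0.02   0.118] 0.55 0.583 14
174 [ 0.565 -0.012  0.112] 0.555 0.575 9
178 [ 0.568 -0.034  0.084] 0.555 0.587 10
182 [ 0.565 -0.016  0.084] 0.555 0.575 9
186 [ 0.566 -0.035  0.058] 0.559 0.574 7
190 [ 0.567 -0.035  0.045] 0.561 0.574 6
[np.float64(0.5548842673639568), np.float64(-0.018587056022648332), 0.028] [466. 278.]
[np.float64(0.6019983743823883), np.float64(-0.1819279906344467), 0.028] [421. 134.]
[np.float64(0.6413588798054971), np.float64(0.006355706516521273), 0.028] [328. 292.]
```

The stand hasn't moved and there is no force, yet the tip appears above the stand at z≈0.04. I'll back off before looking closer.

{"fn": "jog_arm", "kwargs": {"plan": [[[-0.2,0,0,0,0,0],[-0.4,0,0,0,0,0],[-0.4,0,0,0,0,0],[-0.4,0,0,0,0,0],[-0.2,0,0,0,0,0],[0,0,0,0,0,0]]]}}

```text
time_s: 5.05
position: [0.5013, -0.081, 0.0057]
tool_rot: [[0.999, 0.05, -0.001], [0.05, -0.999, 0.0], [-0.001, -0.0, -1.0]]
ft_force: [0.5, 0.3, 0.4]
grip_width: 0.0598
```

Run:
```python
from h import *
s,r=status()
im,d=vision.get_image('side')
save('side3.png',cv2.resize(im[130:230,300:400],None,fx=6,fy=6,interpolation=cv2.INTER_CUBIC))
R=s['tool_rot'];p=s['position']
for off in ([.011,-.03,0],[.011,-.045,0],[0,-.045,-.013],[0,-.045,-.035]):
    X=p+R@np.array(off); uv=proj('side',X)[0]; print(off,X.round(3),uv.round(1),((uv-[300,130])*6).round(0))
im2,d2=vision.get_image('top'); save('top3.png',im2)
# dark finger lower rows
for row in range(170,215,2):
    q=[(u,im[row,u].max()) for u in range(330,370) if im[row,u].max()<70]
    if q:
        u=np.array([a for a,_ in q]); m=np.zeros(d.shape,bool); m[row,u]=True; P,_,_=pts('side',d,m); print(row,u.min(),u.max(),np.median(P,axis=0).round(3))
```

```text
t 5.05 p [ 0.5013 -0.081   0.0057] rel [-2.358e-01 -1.351e-01 -1.000e-04] tilt [-0.0007  0.0003] F [0.5  0.25 0.44] w 0.0598 q6 64.6
[0.011, -0.03, 0] [ 0.511 -0.051  0.006] [353.9 199.7] [323. 418.]
[0.011, -0.045, 0] [ 0.51  -0.036  0.006] [353.9 203.2] [323. 439.]
[0, -0.045, -0.013] [ 0.499 -0.036  0.019] [358.4 199.6] [350. 417.]
[0, -0.045, -0.035] [ 0.499 -0.036  0.041] [358.8 192.9] [353. 377.]
170 354 366 [ 0.5   -0.013  0.127]
172 354 366 [ 0.5   -0.013  0.122]
174 355 365 [ 0.5   -0.016  0.114]
176 355 365 [ 0.499 -0.016  0.108]
178 356 365 [ 0.498 -0.017  0.101]
180 355 364 [ 0.5   -0.023  0.091]
182 356 364 [ 0.498 -0.021  0.086]
184 356 362 [ 0.5   -0.019  0.081]
186 356 361 [ 0.501 -0.038  0.061]
188 356 361 [ 0.501 -0.038  0.055]
190 356 361 [ 0.5   -0.037  0.049]
192 358 360 [ 0.499 -0.037  0.043]
```

View pics/side3.png

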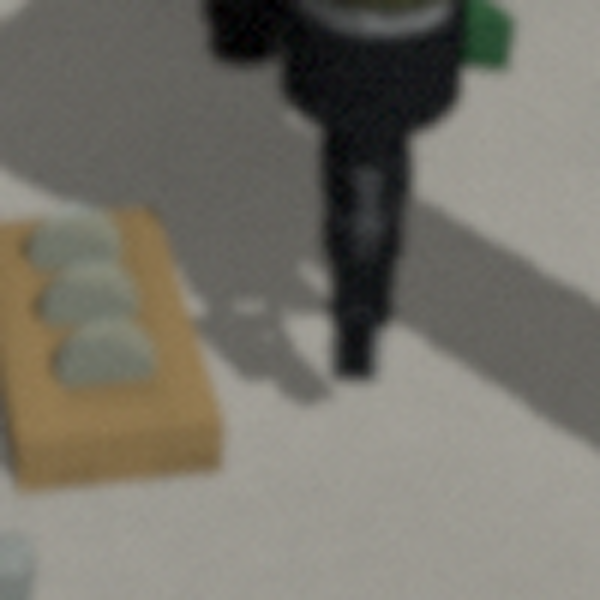

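Run:
```python
from h import *
print('shadow tip on bench',ray('side',[[354.2,195.8]],0), 'finger tip if z=.02/.04',ray('side',[[359,192.5]],.02),ray('side',[[359,192.5]],.04),ray('side',[[359,192.5]],.006))
f=np.load('top0.npz')
# stand shadow direction: top edge right corners -> shadow ; crop0 px scale (6,5.7), origin (280,110)
for a in ((620,222),(680,400)): print('top corner',ray('top',[[280+a[0]/6,110+a[1]/5.7]],.028))
for a in ((648,212),(712,380)): print('shadow',ray('top',[[280+a[0]/6,110+a[1]/5.7]],0))
im,d=vision.get_image('side')
# depth sanity on bench, stop, stand-top in side view
for (u,v) in ((380,210),(300,170),(312,190),(270,220),(300,222)):
    m=np.zeros(d.shape,bool); m[v-1:v+2,u-1:u+2]=True; P,_,_=pts('side',d,m); print((u,v),np.median(P,axis=0).round(4))
```

```text
shadow tip on bench [[ 0.51083916 -0.07486861]] finger tip if z=.02/.04 [[ 0.49854393 -0.0649286 ]] [[ 0.4986769  -0.03868803]] [[ 0.49845084 -0.08329699]]
top corner [[ 0.68517756 -0.15954778]]
top corner [[ 0.59842007 -0.1820231 ]]
shadow [[ 0.69834004 -0.1781113 ]]
shadow [[ 0.61387379 -0.20316427]]
(380, 210) [ 0.4409 -0.0238 -0.0012]
(300, 170) [ 0.6702 -0.1425  0.0269]
(312, 190) [ 0.6211 -0.0358  0.0399]
(270, 220) [0.7091 0.0753 0.0237]
(300, 222) [0.6352 0.0744 0.0241]
```

View pics/top3.png

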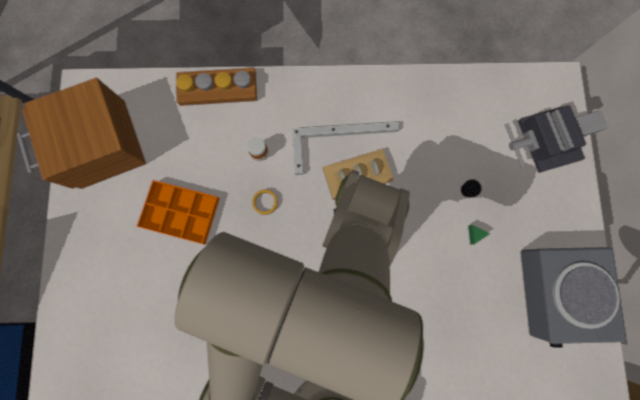

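Side view: the finger ends at crop pixel (355,375), and its shadow tip is separate at (325,395). Depth and the shadow both put the real tip about 35 mm above the reported TCP. I'll go by the images and lower in steps, watching the force.

{"fn": "jog_arm", "kwargs": {"plan": [[[0,0,0.1,0,0,0],[0,0,0.15,0,0,0],[0,0,0.15,0,0,0],[0,0,0.1,0,0,0],[0,0,0,0,0,0],[0,0,0,0,0,0]]]}}

```text
time_s: 5.8
position: [0.5022, -0.081, -0.0146]
tool_rot: [[0.999, 0.051, -0.0], [0.051, -0.999, 0.0], [-0.0, -0.0, -1.0]]
ft_force: [-0.1, 1.1, -0.5]
grip_width: 0.0599
```

Run:
```python
from h import *
s,r=status()
im,d=vision.get_image('side')
save('side4.png',cv2.resize(im[130:230,300:400],None,fx=6,fy=6,interpolation=cv2.INTER_CUBIC))
for row in range(180,215,2):
    q=[(u,im[row,u].max()) for u in range(345,375) if im[row,u].max()<70]
    if q:
        u=np.array([a for a,_ in q]); m=np.zeros(d.shape,bool); m[row,u]=True; P,_,_=pts('side',d,m); print(row,u.min(),u.max(),np.median(P,axis=0).round(3))
```

```text
t 5.8 p [ 0.5022 -0.081  -0.0146] rel [-0.2349 -0.1351  0.0006] tilt [-0.0002  0.0001] F [-0.08  1.05 -0.47] w 0.0599 q6 64.6
180 354 364 [ 0.501 -0.015  0.097]
182 354 364 [ 0.501 -0.015  0.091]
184 354 363 [ 0.502 -0.017  0.083]
186 355 363 [ 0.5   -0.03   0.067]
188 355 363 [ 0.5   -0.022  0.067]
190 355 362 [ 0.5   -0.019  0.063]
192 355 360 [ 0.503 -0.039  0.041]
194 355 360 [ 0.502 -0.036  0.037]
196 355 360 [ 0.502 -0.037  0.03 ]
198 355 359 [ 0.503 -0.036  0.024]
```

View pics/side4.png

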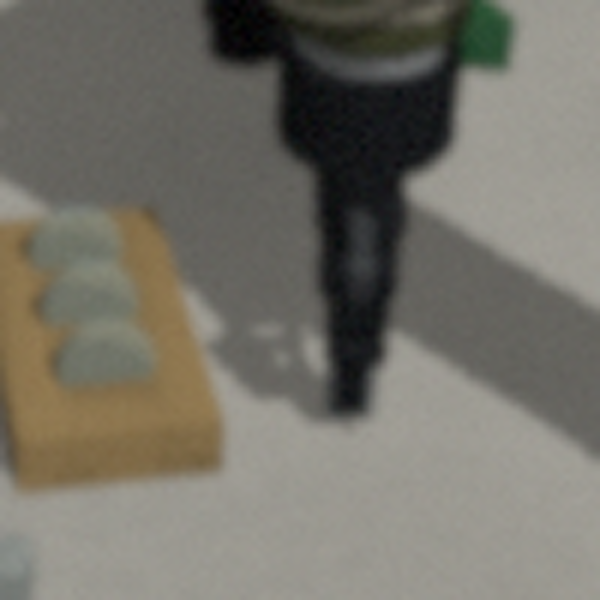

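The tip is now at about (348,412) in the crop, z≈0.02, just above its shadow and with no contact force. I'll go another 9 mm lower.

{"fn": "jog_arm", "kwargs": {"plan": [[[0,0,0.1,0,0,0],[0,0,0.12,0,0,0],[0,0,0,0,0,0],[0,0,0,0,0,0]]]}}

```text
time_s: 6.25
position: [0.5021, -0.081, -0.0234]
tool_rot: [[0.999, 0.051, -0.0], [0.051, -0.999, 0.0], [-0.0, -0.0, -1.0]]
ft_force: [-0.2, 0.5, -1.0]
grip_width: 0.0601
```

Run:
```python
from h import *
s,r=status()
im,d=vision.get_image('side')
save('side5.png',cv2.resize(im[130:230,300:400],None,fx=6,fy=6,interpolation=cv2.INTER_CUBIC))
for row in range(190,215,1):
    q=[(u,im[row,u].max()) for u in range(345,375) if im[row,u].max()<75]
    if q:
        u=np.array([a for a,_ in q]); m=np.zeros(d.shape,bool); m[row,u]=True; P,_,_=pts('side',d,m); print(row,u.min(),u.max(),np.median(P,axis=0).round(3))
```

```text
t 6.25 p [ 0.5021 -0.081  -0.0234] rel [-0.235  -0.1351  0.0005] tilt [-0.0004  0.0001] F [-0.24  0.49 -0.96] w 0.0601 q6 64.6
190 355 363 [ 0.499 -0.022  0.061]
191 355 363 [ 0.499 -0.019  0.06 ]
192 355 362 [ 0.5   -0.019  0.056]
193 355 361 [ 0.501 -0.018  0.054]
194 355 361 [ 0.501 -0.039  0.035]
195 355 360 [ 0.502 -0.039  0.032]
196 354 360 [ 0.503 -0.038  0.029]
197 354 360 [ 0.503 -0.039  0.025]
198 354 360 [ 0.503 -0.038  0.022]
199 355 360 [ 0.501 -0.038  0.019]
200 355 360 [ 0.501 -0.037  0.016]
201 357 359 [ 0.5   -0.036  0.014]
```

View pics/side5.png

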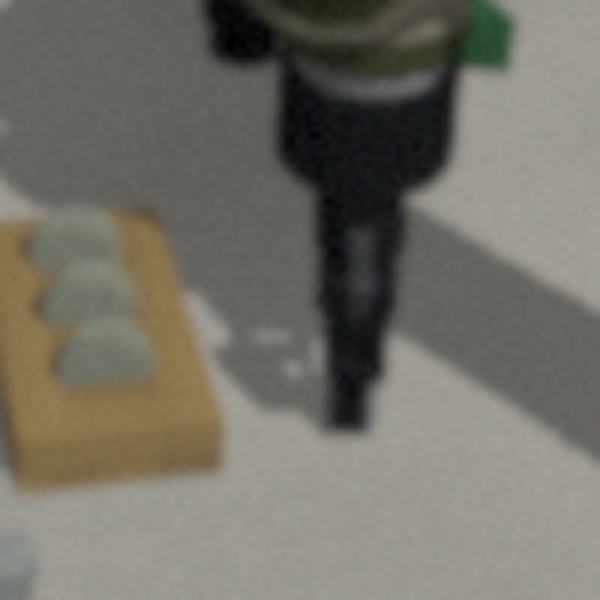

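The tip is at z≈0.012 (crop pixel (348,430)), so I'll push.

{"fn": "jog_arm", "kwargs": {"plan": [[[0.2,0,0,0,0,0],[0.3,0,0,0,0,0],[0.3,0,0,0,0,0],[0.1,0,0,0,0,0],[0.1,0,0,0,0,0],[0.1,0,0,0,0,0],[0.1,0,0,0,0,0],[0.1,0,0,0,0,0],[0.1,0,0,0,0,0],[0.1,0,0,0,0,0]]]}}

```text
time_s: 7.3
position: [0.562, -0.0778, -0.0234]
tool_rot: [[0.999, 0.051, -0.001], [0.051, -0.999, 0.0], [-0.001, -0.0, -1.0]]
ft_force: [-2.1, 1.1, 0.3]
grip_width: 0.0598
```

Run:
```python
from h import *
status()
im,d=vision.get_image('side'); save('side6.png',cv2.resize(im[130:280,220:420],None,fx=4,fy=4,interpolation=cv2.INTER_CUBIC))
```

```text
t 7.3 p [ 0.562  -0.0778 -0.0234] rel [-0.175  -0.1349  0.0006] tilt [-0.0009  0.0003] F [-2.1   1.05  0.32] w 0.0598 q6 67.2
```

View pics/side6.png

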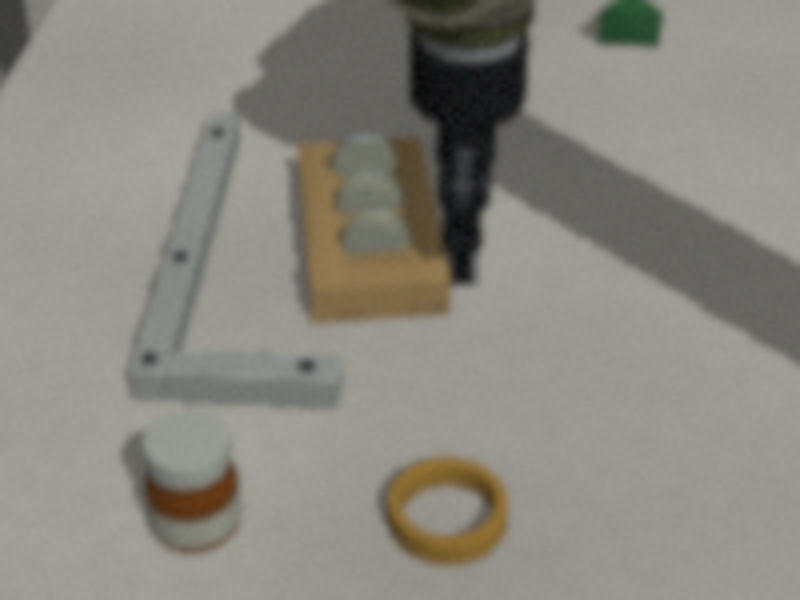

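The left finger is now pushing the near side, at about (465,275). The stand is turning towards alignment under about 2 N, with all three discs upright, so I'll continue.

{"fn": "jog_arm", "kwargs": {"plan": [[[0.1,0,0,0,0,0],[0.1,0,0,0,0,0],[0.1,0,0,0,0,0],[0.1,0,0,0,0,0],[0.1,0,0,0,0,0],[0.1,0,0,0,0,0],[0.1,0,0,0,0,0],[0.1,0,0,0,0,0],[0.1,0,0,0,0,0],[0.1,0,0,0,0,0]]]}}

```text
time_s: 8.35
position: [0.6024, -0.076, -0.0233]
tool_rot: [[0.999, 0.051, -0.0], [0.051, -0.999, -0.0], [-0.0, 0.0, -1.0]]
ft_force: [-1.4, 0.7, -0.3]
grip_width: 0.0594
```

Run:
```python
from h import *
status()
im,d=vision.get_image('side'); save('side7.png',cv2.resize(im[130:280,220:420],None,fx=4,fy=4,interpolation=cv2.INTER_CUBIC))
```

```text
t 8.35 p [ 0.6024 -0.076  -0.0233] rel [-0.1346 -0.1351  0.0003] tilt [-0.0001 -0.    ] F [-1.38  0.7  -0.32] w 0.0594 q6 68.7
```

View pics/side7.png

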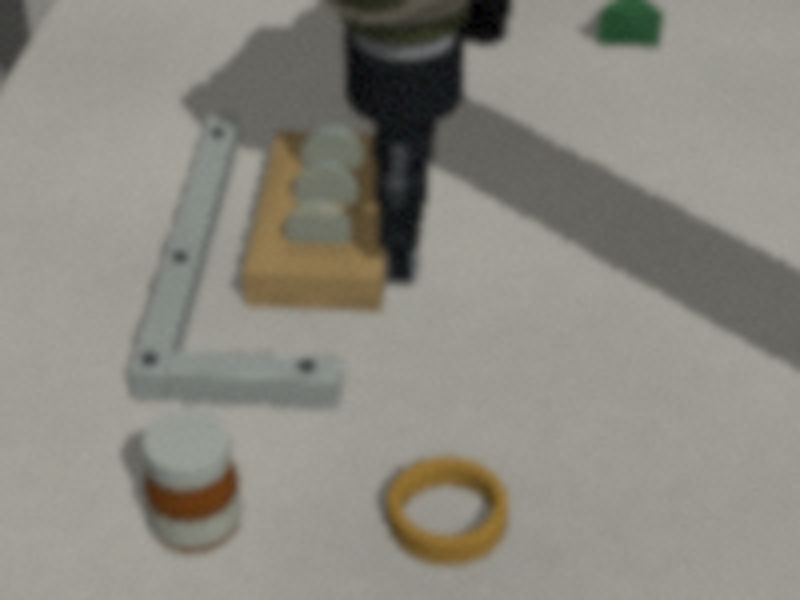

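{"fn": "jog_arm", "kwargs": {"plan": [[[0.1,0,0,0,0,0],[0.1,0,0,0,0,0],[0.1,0,0,0,0,0],[0.1,0,0,0,0,0],[0.1,0,0,0,0,0],[0.1,0,0,0,0,0],[0.05,0,0,0,0,0],[0,0,0,0,0,0]]]}}

```text
time_s: 9.2
position: [0.6287, -0.0747, -0.0232]
tool_rot: [[0.999, 0.051, 0.001], [0.051, -0.999, -0.0], [0.001, 0.0, -1.0]]
ft_force: [-0.4, 0.3, 0.6]
grip_width: 0.0596
```

{"fn": "jog_arm", "kwargs": {"plan": [[[-0.15,0,0,0,0,0],[-0.3,0,0,0,0,0],[-0.4,0,0,0,0,0],[-0.2,0,-0.4,0,0,0],[0,0.4,-0.8,0,0,0],[0,0.8,-0.8,0,0,0],[0,0.8,-0.8,0,0,0],[0,0.8,-0.2,0,0,0],[0,0.8,0,0,0,0],[0,0,0,0,0,0]]]}}

```text
time_s: 10.2
position: [0.5932, -0.2244, 0.0969]
tool_rot: [[0.999, 0.047, 0.002], [0.047, -0.999, -0.002], [0.002, 0.002, -1.0]]
ft_force: [-0.1, 0.1, -0.4]
grip_width: 0.0598
```

Run:
```python
from h import *
status()
im,d=vision.get_image('top'); np.savez('top8.npz',im=im,d=d); save('top8.png',im)
ims,ds=vision.get_image('side'); save('side8.png',ims)
```

```text
t 10.2 p [ 0.5932 -0.2244  0.0969] rel [-0.1512 -0.2829 -0.0033] tilt [ 0.0016 -0.0017] F [-0.1   0.05 -0.36] w 0.0598 q6 55.9
```

View pics/top8.png

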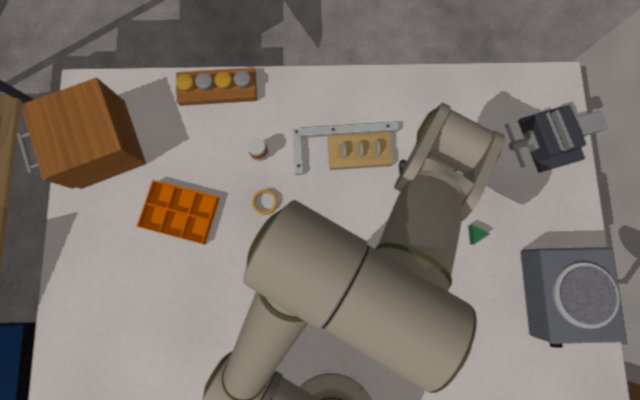

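View pics/side8.png

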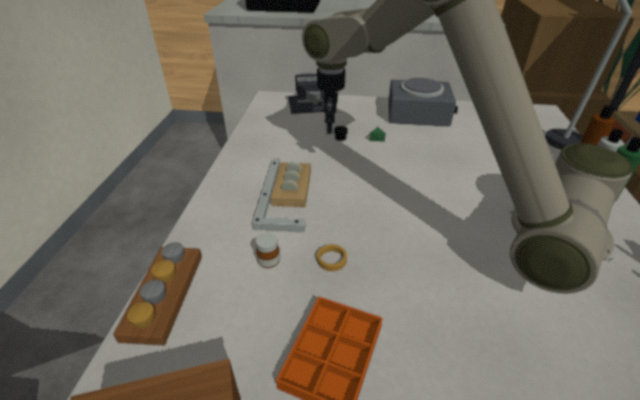

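Top view: the stand is at (361,150), parallel to the long bar with a gap of a few mm. Its left end is about 60 mm from the short bar, with the three discs still in place. I'll fit its pose.

Run:
```python
from h import *
f=np.load('top8.npz'); im=f['im']
m=standmask(im,(.675,-.09)); 
T,e=fit('top',m,STAND,(.675,-.09,.05)); print(T,e,'rel',rel(QS,T))
```

```text
[ 0.68692817 -0.09583375  0.05099001] 4.517188891133524 rel [-0.05113907 -0.15916384  0.00069001]
```

{"fn": "jog_arm", "kwargs": {"plan": [[[0.62,0,0,0,0,0],[0.62,0,0,0,0,0],[0.62,0,0,0,0,0],[0.62,0,0,0,0,0],[0,0,0,0,0,-0.95],[0,0,0,0,0,-0.95],[0,0,0,0,0,-0.95],[0,0,0,0,0,-0.95],[0,0,0,0,0,-0.95],[0,0,0,0,0,-0.95]]], "grip": -0.06}}

```text
time_s: 11.3
position: [0.6924, -0.2138, 0.0965]
tool_rot: [[0.611, 0.792, -0.001], [0.792, -0.611, 0.001], [0.0, -0.001, -1.0]]
ft_force: [-0.0, -0.1, 0.1]
grip_width: 0.0401
```

{"fn": "jog_arm", "kwargs": {"plan": [[[0,0,0,0,0,-0.95],[0,0,0,0,0,-0.95],[0,0,0,0,0,-0.95],[0,0,0,0,0,-0.95],[0,0,0,0,0,-0.95],[0,0,0,0,0,0],[0,0,0,0,0,0]]]}}

```text
time_s: 12.0
position: [0.6925, -0.2145, 0.0966]
tool_rot: [[-0.045, 0.999, -0.0], [0.999, 0.045, 0.0], [0.0, -0.0, -1.0]]
ft_force: [1.0, 0.3, -0.7]
grip_width: 0.0405
```

```bash
python3 -c "
from h import *
status()"
```

```text
t 12.0 p [ 0.6925 -0.2145  0.0966] rel [-0.0516 -0.278   1.5652] tilt [-0.0003  0.0003] F [ 1.02  0.34 -0.71] w 0.0405 q6 -29.1
```

{"fn": "jog_arm", "kwargs": {"plan": [[[0,0,0.4,0,0,-0.04],[0,0,0.6,0,0,0],[0,0,0.6,0,0,0],[0,0,0.6,0,0,0],[0,0,0.4,0,0,0],[0,0,0.2,0,0,0],[0,0,0,0,0,0],[0,0,0,0,0,0]]]}}

```text
time_s: 12.8
position: [0.6931, -0.2158, -0.0142]
tool_rot: [[-0.053, 0.999, 0.002], [0.999, 0.053, -0.001], [-0.001, 0.002, -1.0]]
ft_force: [-0.4, -0.2, -0.4]
grip_width: 0.0401
```

Run:
```python
from h import *
s,r=status()
im,d=vision.get_image('side'); save('side9.png',cv2.resize(im[120:220,240:370],None,fx=6,fy=6,interpolation=cv2.INTER_CUBIC))
R=s['tool_rot'];p=s['position']
for off in ([0,.027,-.035],[0,-.027,-.035],[0,-.027,-.025]):
    X=p+R@np.array(off); uv=proj('side',X)[0]; print(off,X.round(3),uv.round(1),((uv-[240,120])*6).round(0))
im,d=vision.get_image('top'); save('top9.png',cv2.resize(im[90:240,260:460],None,fx=4,fy=4,interpolation=cv2.INTER_CUBIC))
```

```text
t 12.8 p [ 0.6931 -0.2158 -0.0142] rel [-0.051  -0.2793  1.5735] tilt [ 0.0016 -0.0008] F [-0.4  -0.23 -0.37] w 0.0401 q6 -29.6
[0, 0.027, -0.035] [ 0.72  -0.214  0.021] [287.5 157.2] [285. 223.]
[0, -0.027, -0.035] [ 0.666 -0.217  0.021] [305.4 157.9] [392. 227.]
[0, -0.027, -0.025] [ 0.666 -0.217  0.011] [305.5 160.7] [393. 244.]
```

View pics/side9.png

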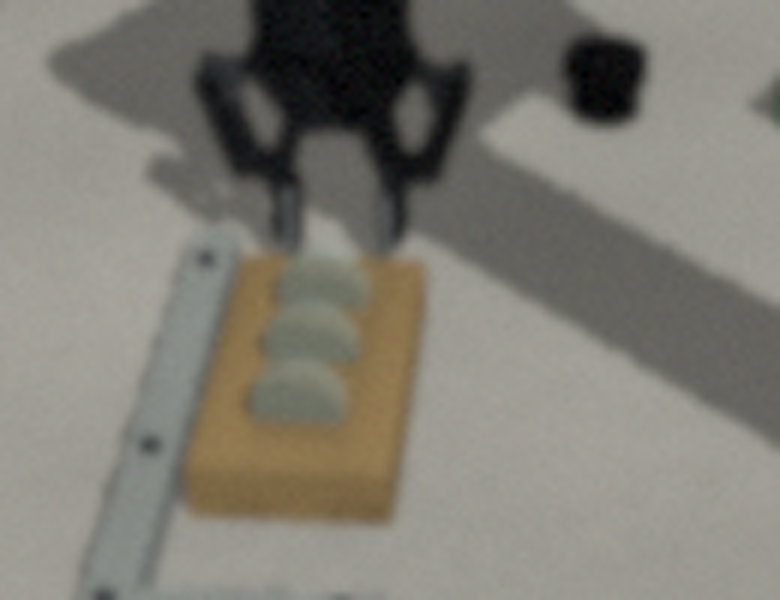

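View pics/top9.png

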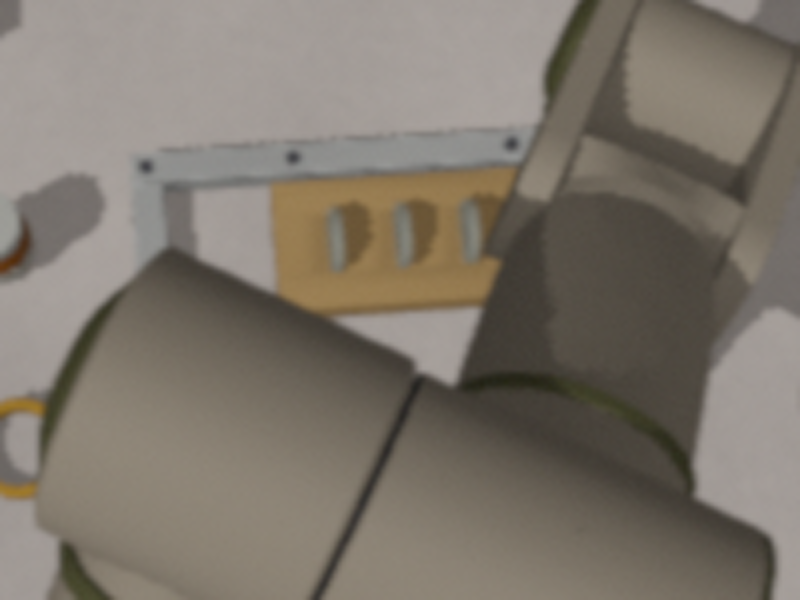

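Side view: the tips are at crop pixels (285,245) and (388,245), z≈0.010, behind the right end and clear of the long bar. Both tips span the stand's width, so I'll push left.

{"fn": "jog_arm", "kwargs": {"plan": [[[0.2,0,0,0,0,0],[0.2,0,0,0,0,0],[0.1,0,0,0,0,0],[0.1,0,0,0,0,0],[0.1,0,0,0,0,0],[0.1,0,0,0,0,0],[0.1,0,0,0,0,0],[0.1,0,0,0,0,0],[0.1,0,0,0,0,0],[0.1,0,0,0,0,0]]]}}

```text
time_s: 13.9
position: [0.69, -0.1675, -0.0151]
tool_rot: [[-0.053, 0.999, 0.0], [0.999, 0.053, -0.0], [-0.0, 0.0, -1.0]]
ft_force: [0.5, -3.3, 1.4]
grip_width: 0.0404
```

Run:
```python
from h import *
s,r=status()
im,d=vision.get_image('side'); save('side10.png',cv2.resize(im[120:240,240:370],None,fx=5,fy=5,interpolation=cv2.INTER_CUBIC))
```

```text
t 13.9 p [ 0.69   -0.1675 -0.0151] rel [-0.0517 -0.2309  1.5739] tilt [ 0.0003 -0.0003] F [ 0.54 -3.34  1.37] w 0.0404 q6 -26.2
```

View pics/side10.png

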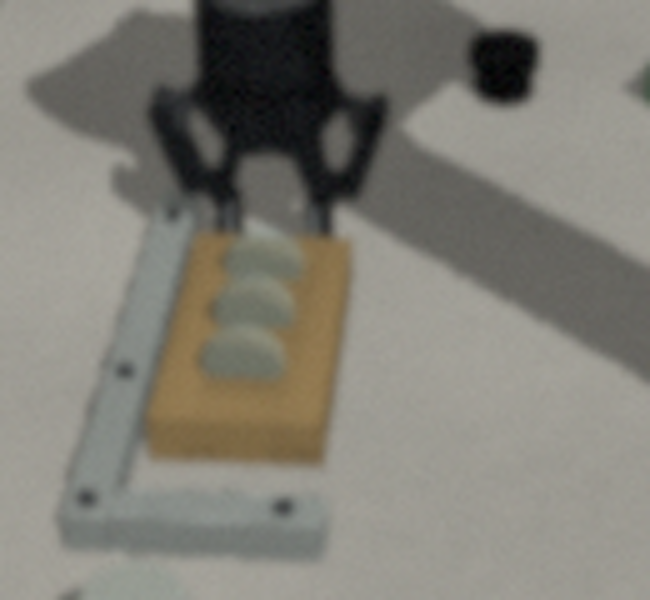

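Both fingertips bear on the right end at about (228,235) and (318,235), the stand is sliding parallel to the bar under about 3 N, and the discs are upright. I'll continue.

{"fn": "jog_arm", "kwargs": {"plan": [[[0.1,0,0,0,0,0],[0.1,0,0,0,0,0],[0.1,0,0,0,0,0],[0.1,0,0,0,0,0],[0.1,0,0,0,0,0],[0.1,0,0,0,0,0],[0.1,0,0,0,0,0],[0.1,0,0,0,0,0],[0.1,0,0,0,0,0],[0.1,0,0,0,0,0]]]}}

```text
time_s: 14.95
position: [0.6878, -0.1274, -0.0153]
tool_rot: [[-0.053, 0.999, 0.0], [0.999, 0.053, -0.0], [-0.0, 0.0, -1.0]]
ft_force: [-0.4, -3.1, 1.6]
grip_width: 0.04
```

Run:
```python
from h import *
s,r=status()
im,d=vision.get_image('side'); save('side11.png',cv2.resize(im[120:240,240:370],None,fx=5,fy=5,interpolation=cv2.INTER_CUBIC))
np.savez('side11.npz',im=im,d=d)
T,e=fit('side',standmask(im,(.687,-.03),'side'),STAND,(.687,-.03,.05)); print(rel(QS,T),e)
```

```text
t 14.95 p [ 0.6878 -0.1274 -0.0153] rel [-0.0519 -0.1907  1.574 ] tilt [ 0. -0.] F [-0.36 -3.08  1.55] w 0.04 q6 -23.2
[-0.05089404 -0.10943341  0.0023525 ] 495.6744789695182
```

View pics/side11.png

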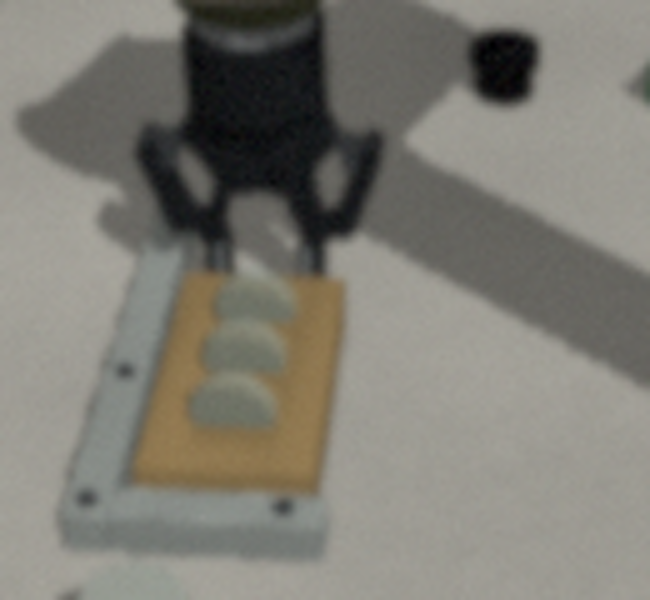

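{"fn": "jog_arm", "kwargs": {"plan": [[[0.05,0,0,0,0,0],[0.05,0,0,0,0,0],[0.05,0,0,0,0,0],[0.03,0,0,0,0,0],[0.02,0,0,0,0,0]]]}}

```text
time_s: 15.5
position: [0.6873, -0.1196, -0.0154]
tool_rot: [[-0.054, 0.999, -0.0], [0.999, 0.054, 0.0], [0.0, -0.0, -1.0]]
ft_force: [-0.2, -3.2, 1.1]
grip_width: 0.0403
```

{"fn": "jog_arm", "kwargs": {"plan": [[[0.02,0,0,0,0,0],[0.02,0,0,0,0,0]]]}}

```text
time_s: 15.7
position: [0.6872, -0.1181, -0.0154]
tool_rot: [[-0.053, 0.999, -0.0], [0.999, 0.053, 0.0], [0.0, -0.0, -1.0]]
ft_force: [0.3, -3.0, 0.9]
grip_width: 0.0402
```

{"fn": "jog_arm", "kwargs": {"plan": [[[0.02,0,0,0,0,0],[0.02,0,0,0,0,0]]]}}

```text
time_s: 15.9
position: [0.6872, -0.118, -0.0153]
tool_rot: [[-0.053, 0.999, 0.0], [0.999, 0.053, -0.002], [-0.002, -0.0, -1.0]]
ft_force: [-0.6, -11.5, 1.2]
grip_width: 0.0399
```

{"fn": "jog_arm", "kwargs": {"plan": [[[0.02,0,0,0,0,0],[0.02,0,0,0,0,0]]]}}

```text
time_s: 16.1
position: [0.6869, -0.1179, -0.0153]
tool_rot: [[-0.053, 0.999, -0.0], [0.999, 0.053, -0.004], [-0.004, -0.0, -1.0]]
ft_force: [-1.8, -17.3, 0.0]
grip_width: 0.0404
```

Run:
```python
from h import *
s,r=status()
im,d=vision.get_image('side'); save('side12.png',cv2.resize(im[160:240,250:350],None,fx=7,fy=7,interpolation=cv2.INTER_CUBIC))
```

```text
t 16.1 p [ 0.6869 -0.1179 -0.0153] rel [-0.0522 -0.1812  1.5731] tilt [-0.0001 -0.0045] F [ -1.8  -17.33   0.02] w 0.0404 q6 -22.3
```

View pics/side12.png

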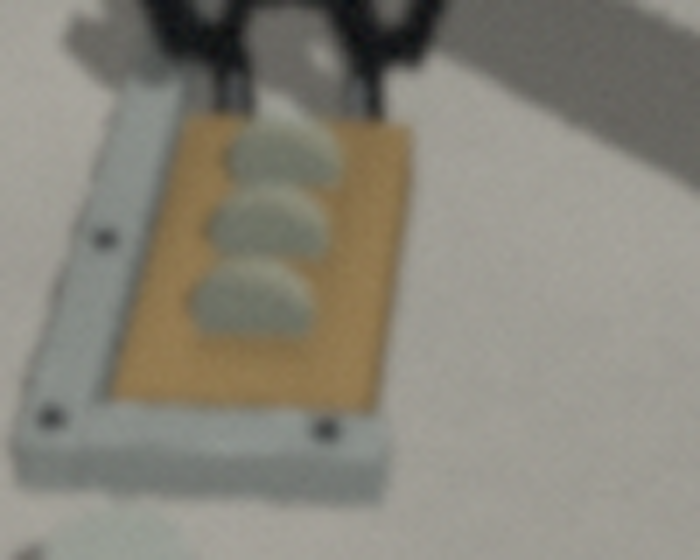

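The left end now meets the short bar (boundary near (245,405)) with 17 N showing contact. A gap of about 6 mm to the long bar remains. I'll back off, rise, turn and go round to the near side.

{"fn": "jog_arm", "kwargs": {"plan": [[[-0.1,0,0,0,0,0],[-0.2,0,0,0,0,0],[-0.4,0,0,0,0,0],[-0.4,0,-0.3,0,0,0],[0,0,-0.7,0,0,0],[0,0,-0.9,0,0,0],[0,0,-0.9,0,0,0],[0,0,-0.8,0,0,0],[0.34,-0.24,-0.2,0,0,0],[0.68,-0.475,0,0,0,0]]], "grip": -0.06}}

```text
time_s: 17.15
position: [0.6596, -0.1216, 0.1382]
tool_rot: [[-0.051, 0.999, 0.004], [0.999, 0.051, -0.001], [-0.001, 0.004, -1.0]]
ft_force: [0.6, 0.1, -1.5]
grip_width: 0.0399
```

{"fn": "jog_arm", "kwargs": {"plan": [[[0.68,-0.475,0,0,0,0],[0.68,-0.475,0,0,0,0],[0.68,-0.475,0,0,0,0],[0.34,-0.24,0,0,0,0],[0,0,0,0,0,0.95],[0,0,0,0,0,0.95],[0,0,0,0,0,0.95],[0,0,0,0,0,0.95],[0,0,0,0,0,0.95],[0,0,0,0,0,0.95]]], "grip": 0.4}}

```text
time_s: 18.15
position: [0.5872, -0.0287, 0.1367]
tool_rot: [[0.723, 0.691, -0.0], [0.691, -0.723, 0.0], [0.0, -0.0, -1.0]]
ft_force: [-0.2, -0.0, 0.4]
grip_width: 0.0597
```

{"fn": "jog_arm", "kwargs": {"plan": [[[0,0,0,0,0,0.95],[0,0,0,0,0,0.95],[0,0,0,0,0,0.95],[0,0,0,0,0,0.95],[0,0,0,0,0,0.95],[0,0,0,0,0,0],[0,0,0,0,0,0]]]}}

```text
time_s: 18.85
position: [0.5872, -0.0285, 0.1367]
tool_rot: [[0.998, 0.06, -0.0], [0.06, -0.998, 0.0], [-0.0, -0.0, -1.0]]
ft_force: [-0.2, -0.4, -0.4]
grip_width: 0.06
```

Run:
```python
from h import *
s,r=status()
im,d=vision.get_image('top'); save('top13.png',cv2.resize(im[90:240,240:440],None,fx=4,fy=4,interpolation=cv2.INTER_CUBIC)); np.savez('top13.npz',im=im,d=d)
T,e=fit('top',standmask(im,(.687,-.022)),STAND,(.687,-.02,.05)); print(rel(QS,T),e)
```

```text
t 18.85 p [ 0.5872 -0.0285  0.1367] rel [-0.1474 -0.0869  0.01  ] tilt [-0.0001  0.0002] F [-0.21 -0.39 -0.37] w 0.06 q6 72.2
[-0.04872269 -0.07580244 -0.51197727] 1765.0484240322291
```

View pics/top13.png

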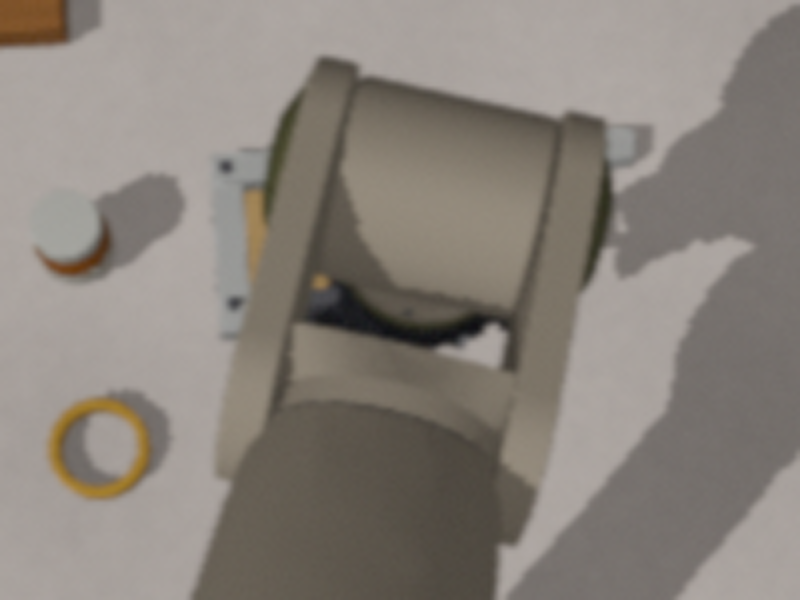

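{"fn": "jog_arm", "kwargs": {"plan": [[[0,0,0.4,0,0,0.065],[0,0,0.7,0,0,0],[0,0,0.7,0,0,0],[0,0,0.7,0,0,0],[0,0,0.7,0,0,0],[0,0,0.5,0,0,0],[0,0,0.28,0,0,0],[0,0,0,0,0,0],[0,0,0,0,0,0]]]}}

```text
time_s: 19.8
position: [0.5877, -0.0283, -0.0217]
tool_rot: [[0.999, 0.048, 0.001], [0.048, -0.999, -0.0], [0.001, 0.0, -1.0]]
ft_force: [0.1, 0.6, -0.4]
grip_width: 0.06
```

Run:
```python
from h import *
s,r=status()
im,d=vision.get_image('side'); save('side14.png',cv2.resize(im[140:240,250:370],None,fx=6,fy=6,interpolation=cv2.INTER_CUBIC))
```

```text
t 19.8 p [ 0.5877 -0.0283 -0.0217] rel [-0.1469 -0.0867 -0.0025] tilt [ 0.0011 -0.0002] F [ 0.05  0.6  -0.41] w 0.06 q6 73.0
```

View pics/side14.png

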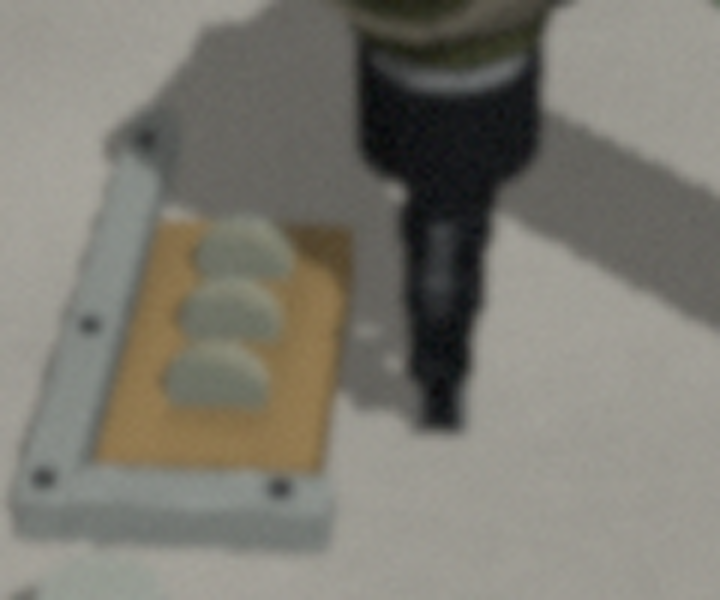

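The stand sits against the short bar. The finger tip at (440,430) is low and clear on the near side, so I'll make the final push towards the long bar.

{"fn": "jog_arm", "kwargs": {"plan": [[[0.2,0,0,0,0,0],[0.3,0,0,0,0,0],[0.2,0,0,0,0,0],[0.1,0,0,0,0,0],[0.1,0,0,0,0,0],[0.05,0,0,0,0,0],[0.05,0,0,0,0,0],[0.05,0,0,0,0,0]]]}}

```text
time_s: 20.65
position: [0.6285, -0.0261, -0.0225]
tool_rot: [[0.999, 0.047, -0.001], [0.047, -0.999, 0.0], [-0.001, -0.0, -1.0]]
ft_force: [-3.4, -0.6, 1.9]
grip_width: 0.0596
```

{"fn": "jog_arm", "kwargs": {"plan": [[[0.03,0,0,0,0,0],[0.02,0,0,0,0,0],[0.02,0,0,0,0,0]]]}}

```text
time_s: 20.95
position: [0.6317, -0.026, -0.0225]
tool_rot: [[0.999, 0.047, -0.0], [0.047, -0.999, 0.0], [-0.0, -0.0, -1.0]]
ft_force: [-3.2, -0.4, 0.1]
grip_width: 0.0596
```

```bash
python3 -c "
from h import *
status()"
```

```text
t 20.95 p [ 0.6317 -0.026  -0.0225] rel [-0.1027 -0.0867 -0.0033] tilt [-0.0004  0.0001] F [-3.25 -0.41  0.09] w 0.0596 q6 74.2
```

{"fn": "jog_arm", "kwargs": {"plan": [[[0.02,0,0,0,0,-0.02],[0.02,0,0,0,0,0]]]}}

```text
time_s: 21.15
position: [0.6329, -0.026, -0.0226]
tool_rot: [[0.999, 0.05, -0.002], [0.05, -0.999, 0.0], [-0.002, -0.0, -1.0]]
ft_force: [-7.3, -0.7, 4.2]
grip_width: 0.0598
```

{"fn": "jog_arm", "kwargs": {"plan": [[[0.02,0,0,0,0,0],[0.02,0,0,0,0,0]]]}}

```text
time_s: 21.35
position: [0.6328, -0.0258, -0.0226]
tool_rot: [[0.999, 0.05, -0.006], [0.05, -0.999, 0.0], [-0.006, -0.001, -1.0]]
ft_force: [-15.3, -1.5, 10.3]
grip_width: 0.0598
```

Contact shows at 15 N on the long bar. I'll retreat and check.

{"fn": "jog_arm", "kwargs": {"plan": [[[-0.05,0,0,0,0,0],[-0.15,0,0,0,0,0],[-0.4,0,0,0,0,0],[-0.6,0,0,0,0,0],[-0.4,0,-0.4,0,0,0],[0,0,-0.8,0,0,0],[0,0.4,-0.8,0,0,0],[0,0.8,-0.8,0,0,0],[0,0.9,-0.6,0,0,0],[0,0.9,0,0,0,0]]]}}

```text
time_s: 22.35
position: [0.5789, -0.1508, 0.1176]
tool_rot: [[0.999, 0.051, 0.008], [0.051, -0.999, -0.004], [0.007, 0.004, -1.0]]
ft_force: [0.9, -0.3, -0.7]
grip_width: 0.0598
```

{"fn": "jog_arm", "kwargs": {"plan": [[[0,0.9,0,0,0,0],[0,0.9,0,0,0,0],[0,0.9,0,0,0,0],[0,0.9,0,0,0,0],[0,0.6,0,0,0,0],[0,0,0,0,0,0],[0,0,0,0,0,0]]]}}

```text
time_s: 23.05
position: [0.5855, -0.3167, 0.1133]
tool_rot: [[0.999, 0.049, 0.0], [0.049, -0.999, 0.0], [0.0, -0.0, -1.0]]
ft_force: [-0.4, 0.1, 0.1]
grip_width: 0.0598
```

Run:
```python
from h import *
s,r=status()
f0=np.load('top0.npz')
im,d=vision.get_image('top'); np.savez('top15.npz',im=im,d=d)
T,e=fit('top',standmask(im,(.69,-.022)),STAND,(.69,-.022,.05)); print('stand',T,e)
ms=np.load('m_stop.npy')
for nm in('Q','Q2'): print(nm,rel(np.load('fit0.npz')[nm],T))
Q=QS
o=cv2.resize(im,None,fx=6,fy=6,interpolation=cv2.INTER_CUBIC)
save('top15.png',o[660:1260,1680:2460]); save('top15f.png',im)
ims,ds=vision.get_image('side'); save('side15.png',cv2.resize(ims[140:240,230:350],None,fx=6,fy=6,interpolation=cv2.INTER_CUBIC))
def rc(im,k):
    return None
for q in('tray','ring','prism','loupe','jar'):
    for r in spotter.trace('top',q)[:3]:
        print(q,round(r['score'],2),np.round(r['rect']))
```

```text
t 23.05 p [ 0.5855 -0.3167  0.1133] rel [-0.1636 -0.3746 -0.0008] tilt [0.0003 0.0002] F [-0.43  0.13  0.13] w 0.0598 q6 48.6
stand [ 0.68951703 -0.0228488   0.04845943] 6.480976152352971
Q [-0.04465242 -0.08704087 -0.00203534]
Q2 [-0.04526283 -0.08565918 -0.00157849]
tray 0.94 [137. 180. 217. 244.]
tray 0.33 [301. 133. 366. 168.]
ring 0.67 [250. 189. 277. 214.]
prism 0.67 [298. 133. 364. 170.]
jar 0.75 [246. 133. 267. 163.]
```

View pics/top15.png

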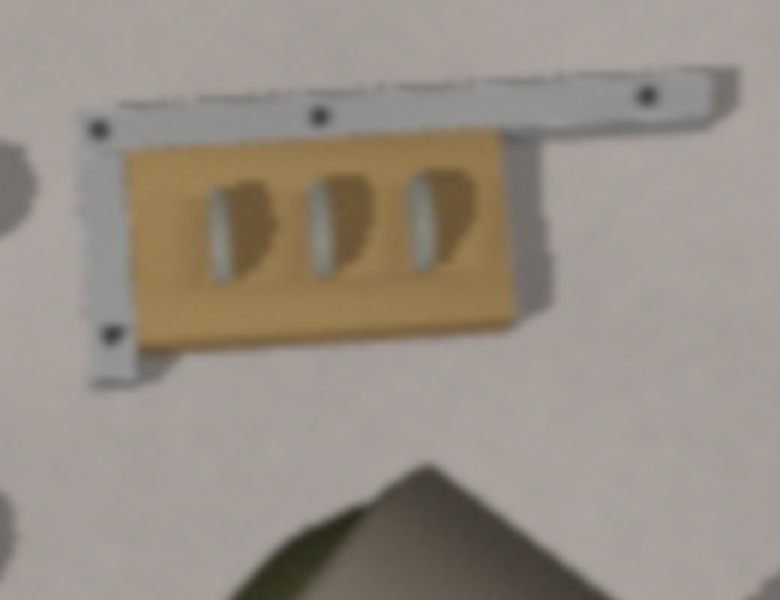

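View pics/side15.png

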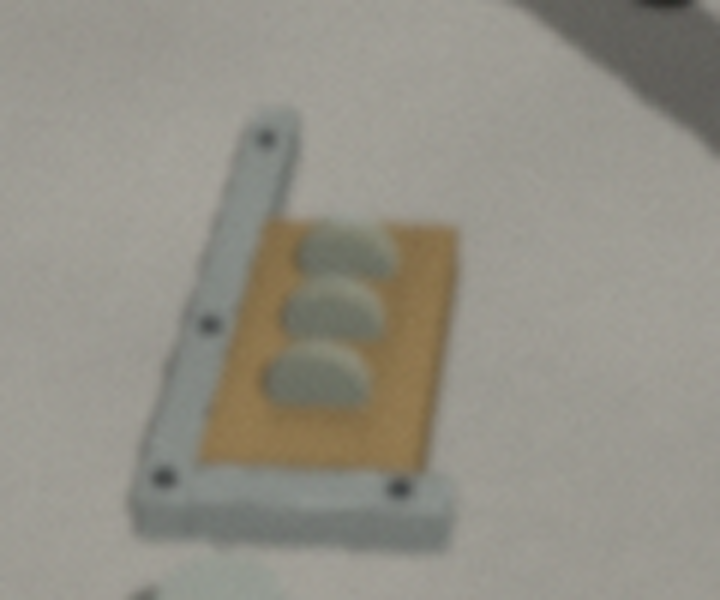

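View pics/top15f.png

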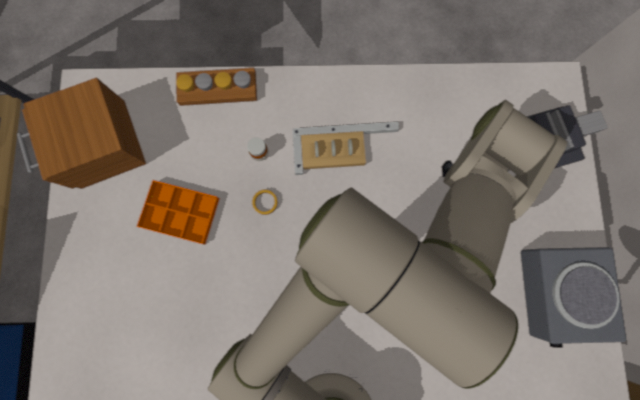

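The stand sits in the corner with no visible gap at either bar: left edge around (128,150)–(138,345), far edge along the long bar, discs upright in their slots. The fit is within 1–2 mm of home. I'll make one last check of the bystanders in the side view, then hand in.

Run:
```python
from h import *
im,d=vision.get_image('side'); save('side16.png',im)
a=np.load('side0.npz')['im']
df=np.abs(im.astype(int)-a).max(2)>45
for n,(x0,y0,x1,y1) in dict(tray=(275,295,385,400),ring=(310,238,352,274),jar=(250,230,285,270),loupe=(330,122,350,142),prism=(366,124,388,143)).items(): print(n,df[y0:y1,x0:x1].sum())
```

```text
tray 0
ring 0
jar 0
loupe 65
prism 106
```

View pics/side16.png

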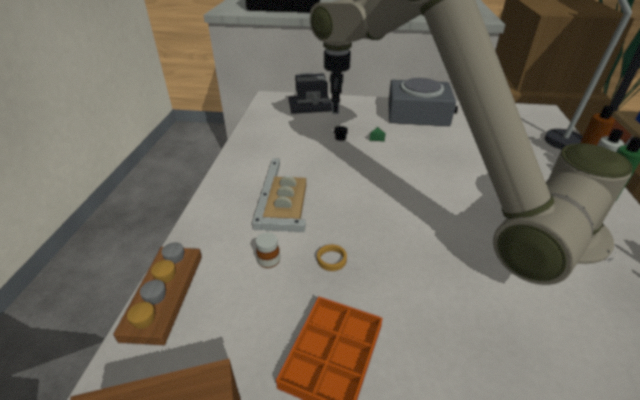

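The loupe at (341,133) and the prism at (377,133) are where they were at the start. Their pixel differences come from the arm's changed shadow. The gripper at (336,108) is clear of everything.

```bash
python3 -c "
from h import *
status(); print(close_job())"
```

```text
t 23.45 p [ 0.5857 -0.3162  0.1137] rel [-0.1633 -0.3742  0.0005] tilt [ 0.0002 -0.0001] F [ 0.51 -0.07  0.6 ] w 0.0599 q6 48.6
the job is handed in; nothing more can be done
None
```

The stand is seated in the corner of the stop, and I handed the job in at 23.5 s of the 51 s allowed; no verdict was reported. I pushed the near side with two fingers, which squared the stand to the stop. I then pushed the right end until it met the short bar (17 N), and the near side again until it met the long bar (15 N).

**Last checks:**
- **Stand position:** the top-view fit puts the centre at x about -45 mm and y between -85.7 and -87 mm (home is -45, -85), turned about 2 mrad. That leaves 0 to 2 mm at the bars. I did not re-push the left end, because 2 mm is at the limit of the image fit and inside the 4 mm tolerance.
- **Blanks:** all three stand upright in their slots in both views.
- **Other things on the bench:** the tray, ring and jar are unchanged between the first and last side pictures. The pixel test flagged the loupe and prism, but both sit at the same spots as before and only the arm's shadow changed.
- **Robot:** it is clear of everything, with no contact force.

**Disagreement found:** the real fingertips sat about 25–35 mm higher than the reported TCP, depending on how far the gripper was open. Because of this, the first approach passed harmlessly over the edge of the stand, with no force and no movement. I backed off and set the height from the camera depth instead.

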